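# Shut the griddle's gas cock

## Robot

A 6-joint arm with a two-finger parallel gripper is mounted at the origin on the work surface. World frame = base frame: x ahead of the robot, y to its left, z up, the work surface at z = 0. Lengths are in m, angles in rad, forces in N, time in s.
With the tool pointing down it reaches from about 0.3 to 0.85 m from the base axis. Payload 5.4 kg.
Tool frame: the origin (TCP) lies on the front face of the gripper's body, between the roots of the fingers; the fingertips stand 73 mm ahead of it and the grasp point (between the pads) lies 54 mm ahead of it; z points along the fingers, y is the line along which they close (so a half turn about z gives the same grasp; the last joint's range is limited). The gripper opens to 85 mm and grips with 20 to 120 N. Pads are 22 mm wide; open, the fingers measure 114 mm over their backs; the gripper's body (76 mm by 85 mm) begins 54 mm behind the grasp point. The pads swing forward as they close: fully open they stand 13 mm farther back than shut.
Start: joints at [-1.427, 0.158, 1.597, -0, 1.386, -0.21], TCP at [0.199, -0.539, 0.304] pointing down, gripper open.
Joint ranges: [-2.91, 2.91], [-0.94, 2.29], [0.18, 2.7], [-1.29, 4.43], [0.17, 2.64], [-3, 3]. Speed limits (rad/s): [2.57, 2.57, 3.14, 3.14, 3.14, 3.14].

## Interface

Orientations are given as a rotation vector (axis times angle).
In Python, from workcell import monitor, vision, finish_job gives the robot as it stands.
- The arm moves only by the shell command python3 -m pendant 'ROWS' [OPENING] [FORCE]. ROWS is JSON, a list of rows, each an object of numbers: "tx", "ty", "tz": the shift along the tool's x, y, z in mm; "yaw": the turn about the tool's z in rad. A call has 1 to 12 rows; each row is the pose to reach, as a shift and turn from the pose commanded when the call began, along the tool's axes at that moment; what a row does not reach only later rows make up. A row lasts 1/10 s, in which the tool goes at most 50 mm and 8.59 degrees, less where a joint would pass 70% of its speed; a pose out of reach is approached as far as the arm can. A call with a gripper value outside its range is refused whole. OPENING is the finger opening in mm, from 0 to 85.4, set as the call begins (- or left out, the last holds). The fingers move at their own pace and stop on an object; FORCE is the grip in N (left out, the last holds). Time passes only in rows, so rows that repeat a pose let the fingers close. It gives the time, the measured TCP pose, the force, the opening and the grip force at its end, in the units of the state.
- monitor.read_state(): the state, without advancing time (a new reading comes with each control period).
- vision.snapshot(name): name is "scene" or "top" or "wrist"; returns the picture (400x640x3 uint8, red, green, blue); there is no depth.
- vision.camera_info(name): a dict with "mtx" (3x3 intrinsics, pixels), "D" ([k1, k2, p1, p2, k3] as OpenCV has them; the pictures are not rectified), "cam_to_world" (4x4, takes a point from camera to world coordinates); the wrist camera has in their place "tool_from_camera" (4x4, takes a point from camera to tool coordinates, whose origin is the TCP and whose axes are the flange's). Camera axes: x right, y up, looking along -z (the intrinsics and any distortion apply to the point x, -y, -z); pixel columns grow to the right and rows downward; lengths in m; the calibration is good to about 2 mm. A picture is of the moment at which its call begins: read the wrist's pose just before it. camera_info takes no time and is no camera call.
- finish_job(): hands the job in; it is judged then, once.
The state is a dict: "time": time; "q": joint angles; "qvel": joint speeds; "joint_efforts": joint torques, N m; "eef_pos": TCP position; "eef_rot": TCP orientation; "ft_force": force on the tool from outside, world axes, zero at the start; "wrist_torque": the same for the moment, N m; "opening": finger opening in m; "grip_force": force on a finger pad.
Only numpy, scipy, OpenCV 4.12 (cv2) and the standard library are available. Lean on these libraries where they do the work, as an engineer would, in place of code of your own. Each camera call takes 0.05 s, during which the arm holds its last target. There are 200 camera calls.

## Task

The last cakes are baked. Shut off the burner gas: turn the cock with the long lever handle a quarter turn clockwise (seen from above), fully to its closed stop, so that the lever stands crosswise to its pipe, and let go. Leave the other cock, the one with the small butterfly handle for the pilot flame, open as it is.

Things in the scene. Friction and masses are not known exactly. Their poses are not given: they have to be found in the camera images.
- main_lever (a joint): Long lever of the burner cock (brass, on a level pipe 25 mm thick whose top is 58 mm above the bench). Turns level about the cock's upright axis. 0 rad: open, lever along the pipe, pointing roughly to the robot; grows clockwise seen from above to the closed stop at 1.571, crosswise. Starts at 0 to 0.4. Stays where left; takes 2 to 3 N at the grip.
- lever_grip (a point): Middle of the lever's black plastic sleeve, 100 mm out from the cock's axis; it moves round with the lever. The sleeve is a straight bar along the lever: 90 mm long (55 to 145 mm from the axis), 24 mm wide, 16 mm high, its middle 100 mm above the bench, the space to both sides of it free.
- lever_axis (a point): Point of the burner cock's upright turning axis, at the height of the lever's middle (100 mm above the bench). It does not move. The line from here to lever_grip is the lever's direction.
- pilot_handle (a joint): Pilot cock's handle: a second brass cock on a like pipe, told by its short black two-winged handle, 72 mm tip to tip, centred on its axis, 87 to 105 mm above the bench. 0 rad: open, wings along the pipe; grows clockwise from above to 1.571, closed. Starts at 0 to 0.1. Either cock may be the left one; their middles are at least 250 mm apart.

How it is judged:
At the end, for the whole second after the job is handed in: The long lever is within 10 degrees of its closed stop (above 1.396 rad of 1.571) and at rest, and the butterfly handle is still open (below 0.35 rad) (value of joint main_lever above 1.396 rad and velocity of joint main_lever between -0.05 and 0.05 rad/s and value of joint pilot_handle below 0.35 rad); the robot touches nothing.
It fails at once if the pilot cock is turned (its butterfly handle at 0.35 rad or more) (value of joint pilot_handle above 0.35 rad).
It also fails if it takes over 32 s, if anything falls off the work surface, if the arm or the gripper's body presses on something with over 40 N, if the wrist force passes 120 N, or if a joint passes its speed limit or range.

## Working session

There is one attempt and no reset: what is moved stays moved. The work goes in short steps, Python scripts to look and compute and a shell command to move; the robot and the scene stay as the last step left them, time stands still between calls to the robot, and variables do not carry over. Pictures are saved under pics/ and viewed, at most 10 in all, crops included, and the job is handed in when it is done.

```bash
mkdir -p pics
cat > h.py <<'E'
import numpy as np, cv2
from workcell import monitor, vision, finish_job
from scipy.spatial.transform import Rotation as R
def shot(n,f):
    im=vision.snapshot(n); cv2.imwrite('pics/'+f,im[:,:,::-1]); return im
def ray(name,uv,z,T=None):
    c=vision.camera_info(name); 
    if T is None: T=np.array(c["cam_to_world"])
    p=cv2.undistortPoints(np.array([[uv]],float),np.array(c["mtx"]),np.array(c["D"])).ravel()
    d=T[:3,:3]@np.array([p[0],-p[1],-1]); o=T[:3,3]
    return o+d*(z-o[2])/d[2]
E
python3 - <<'E'
from h import *
shot('top','top1.png'); shot('scene','scene1.png')
s=monitor.read_state(); print(s['time'],s['eef_pos'],R.from_rotvec(s['eef_rot']).as_matrix().round(3))
E
```

```text
0.1 [ 0.19913141 -0.53896519  0.30300821] [[ 0.938  0.346 -0.   ]
 [ 0.346 -0.938  0.002]
 [ 0.    -0.002 -1.   ]]
```

View pics/top1.png

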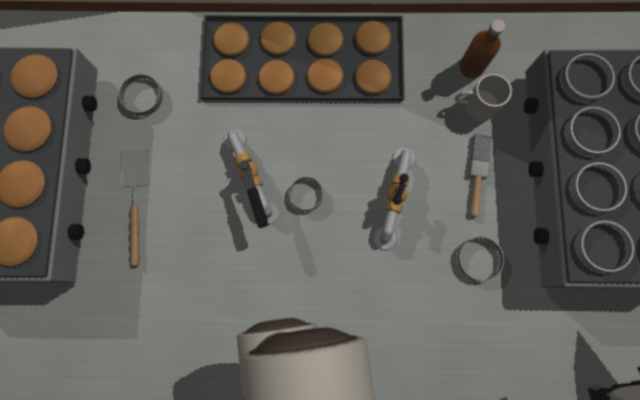

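View pics/scene1.png

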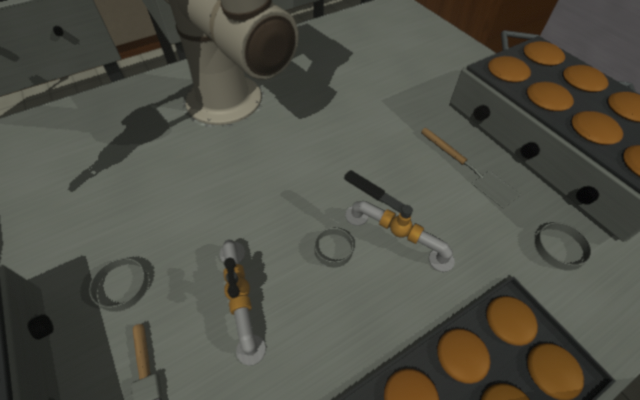

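The top view shows the lever cock on the left (lever from about (240,140) to (264,224)) and the butterfly cock on the right (about (399,188)). Clockwise means the lever swings toward image-left, where the space is free. I'll enlarge this area.

Run:
```python
import cv2
a=cv2.imread('pics/top1.png')[120:240,210:320]; a=cv2.convertScaleAbs(a,alpha=1.5)
b=cv2.imread('pics/scene1.png')[160:280,335:465]; b=cv2.convertScaleAbs(b,alpha=1.5)
cv2.imwrite('pics/c1.png',cv2.hconcat([cv2.resize(a,None,fx=3.3,fy=3.3,interpolation=2)[:396,:363],cv2.resize(b,None,fx=3.3,fy=3.3,interpolation=2)[:396]]))
```

```text
(no output)
```

View pics/c1.png

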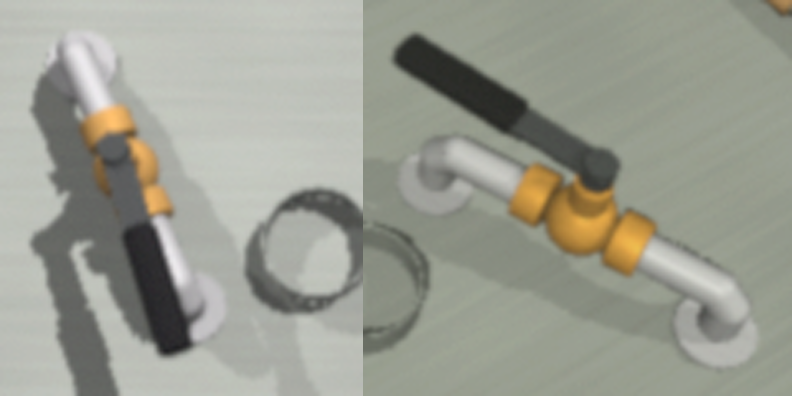

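The enlarged crop shows the hub at top (244.5,165.2) and scene (406.8,210). The sleeve middle is at top (257.3,207.6) and scene (364.7,184.8).

Run:
```python
from h import *
for n,a,g in(('top',(244.5,165.2),(257.3,207.6)),('scene',(406.8,210),(364.7,184.8))):
    A=ray(n,a,.106);G=ray(n,g,.106); d=G-A; print(n,A.round(4),G.round(4),np.linalg.norm(d).round(4),np.degrees(np.arctan2(d[1],d[0])).round(1))
P1=ray('top',(234,134),.05);P2=ray('top',(269,212),.05);print('pipe dir',np.degrees(np.arctan2(*(P2-P1)[1::-1])))
print(ray('top',(399,188),.1))
print(vision.camera_info('wrist')['tool_from_camera'])
```

```text
top [0.6142 0.1347 0.106 ] [0.5201 0.1034 0.106 ] 0.0991 -161.6
scene [0.6165 0.1387 0.106 ] [0.5249 0.1055 0.106 ] 0.0974 -160.1
pipe dir -154.6087302516951
[ 0.56737508 -0.2026444   0.1       ]
[[-1.22403457e-04  9.54434503e-01  2.98420448e-01  7.49720044e-02]
 [ 9.99999945e-01  2.08902874e-04 -2.57960410e-04  1.59504261e-04]
 [-3.08547205e-04  2.98420400e-01 -9.54434476e-01 -6.98589671e-02]
 [ 0.00000000e+00  0.00000000e+00  0.00000000e+00  1.00000000e+00]]
```

```bash
python3 -m pendant '[{"tx":10,"ty":-8},{"tx":30,"ty":-25},{"tx":55,"ty":-45},{"tx":80,"ty":-66},{"tx":106,"ty":-87},{"tx":132,"ty":-108},{"tx":158,"ty":-129},{"tx":184,"ty":-151},{"tx":210,"ty":-173},{"tx":236,"ty":-195},{"tx":262,"ty":-216},{"tx":288,"ty":-238}]' 0 40
python3 -m pendant '[{"tx":26,"ty":-21},{"tx":52,"ty":-43},{"tx":78,"ty":-64},{"tx":104,"ty":-85},{"tx":130,"ty":-107},{"tx":156,"ty":-128},{"tx":180,"ty":-148},{"tx":202,"ty":-167},{"tx":220,"ty":-181},{"tx":231,"ty":-190},{"tx":235,"ty":-194},{"tx":235,"ty":-194}]'
python3 - <<'E'
from h import *
s=monitor.read_state(); im=shot('wrist','w1.png'); print(s['time'],s['eef_pos'],s['eef_rot'],s['opening'],s['ft_force'],s['q'])
E
```

```text
0.1 [ 0.19913141 -0.53896519  0.30300821] [-3.09084610e+00 -5.52560772e-01 -8.50252654e-05] 0.0852139019649556 [-0.30871796  0.65141419  0.56834255] [-1.42710202e+00  1.59003170e-01  1.59810116e+00 -3.82556380e-06
  1.38623261e+00 -2.10113966e-01]validation failed for argument at $[0]...
validation failed for argument at $[0]...
```

View pics/w1.png

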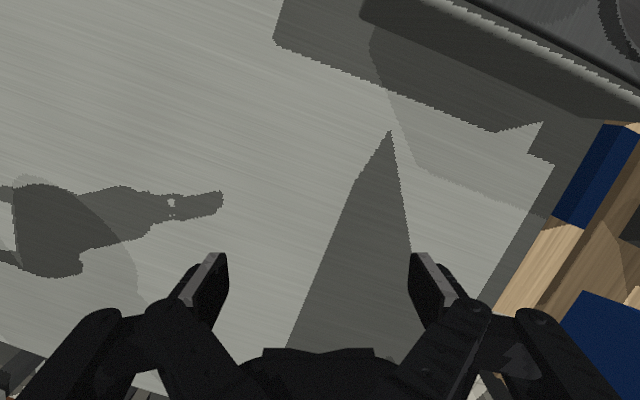

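The arm has not moved: the rows were rejected, and the wrist picture shows only bare bench at the start pose. The likely cause is that every row needs all four keys, so I'll test that on one row.

```bash
python3 -m pendant '[{"tx":10,"ty":-8,"tz":0,"yaw":0}]' 0 40
```

```text
time: 0.25
eef_pos: [0.2053, -0.5286, 0.3034]
eef_rot: [-3.092, -0.551, 0.0]
ft_force: [-0.2, 1.2, -0.9]
opening: 0.0733
grip_force: 0.0
```

```bash
python3 -m pendant '[{"tx":20,"ty":-17,"tz":0,"yaw":0},{"tx":45,"ty":-37,"tz":0,"yaw":0},{"tx":70,"ty":-58,"tz":0,"yaw":0},{"tx":96,"ty":-79,"tz":0,"yaw":0},{"tx":122,"ty":-100,"tz":0,"yaw":0},{"tx":148,"ty":-121,"tz":0,"yaw":0},{"tx":174,"ty":-143,"tz":0,"yaw":0},{"tx":200,"ty":-165,"tz":0,"yaw":0},{"tx":226,"ty":-187,"tz":0,"yaw":0},{"tx":252,"ty":-208,"tz":0,"yaw":0},{"tx":278,"ty":-230,"tz":0,"yaw":0}]'
python3 -m pendant '[{"tx":26,"ty":-21,"tz":0,"yaw":0},{"tx":52,"ty":-43,"tz":0,"yaw":0},{"tx":78,"ty":-64,"tz":0,"yaw":0},{"tx":104,"ty":-85,"tz":0,"yaw":0},{"tx":130,"ty":-107,"tz":0,"yaw":0},{"tx":156,"ty":-128,"tz":0,"yaw":0},{"tx":180,"ty":-148,"tz":0,"yaw":0},{"tx":202,"ty":-167,"tz":0,"yaw":0},{"tx":220,"ty":-181,"tz":0,"yaw":0},{"tx":231,"ty":-190,"tz":0,"yaw":0},{"tx":235,"ty":-194,"tz":0,"yaw":0},{"tx":235,"ty":-194,"tz":0,"yaw":0}]'
python3 - <<'E'
from h import *
s=monitor.read_state(); im=shot('wrist','w2.png'); print(s['time'],s['eef_pos'],s['eef_rot'],s['opening'],s['ft_force'],s['q'])
E
```

```text
time: 1.35
eef_pos: [0.3872, -0.2142, 0.3038]
eef_rot: [-3.092, -0.553, -0.0]
ft_force: [1.0, 0.2, -0.5]
opening: 0.0005
grip_force: 0.0
time: 2.55
eef_pos: [0.5399, 0.0474, 0.3038]
eef_rot: [3.092, 0.554, -0.001]
ft_force: [-0.3, -0.0, -0.5]
opening: -0.0001
grip_force: 0.0
2.55 [0.53988313 0.0473883  0.30378448] [ 3.09233151e+00  5.54000829e-01 -7.77394257e-04] -5.4438398588676e-05 [-0.32995955 -0.02337619 -0.52951641] [-1.35450844e-01  7.33486712e-02  1.68984903e+00 -1.81754530e-04
  1.37885741e+00  1.08083517e+00]
```

View pics/w2.png

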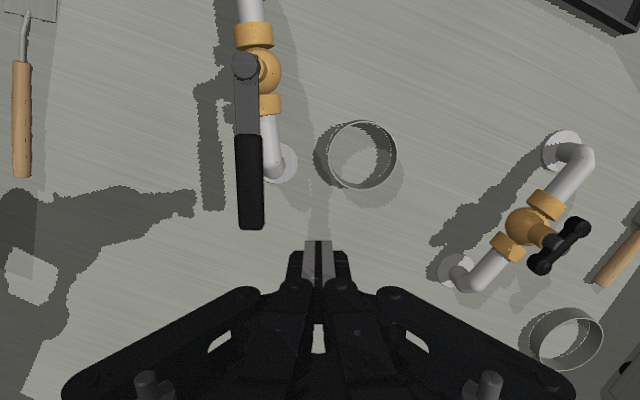

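The wrist view shows the lever hub at (245,66), the sleeve from (248,136) to (252,228), and a baking ring at (358,155). The closed fingers are at (318,260), to the right of the sleeve, which is the trailing side.

```bash
cat >> h.py <<'E'
def wT(s):
    T=np.eye(4);T[:3,:3]=R.from_rotvec(s['eef_rot']).as_matrix();T[:3,3]=s['eef_pos'];return T@np.array(vision.camera_info('wrist')['tool_from_camera'])
E
python3 - <<'E'
from h import *
s=monitor.read_state();T=wT(s)
A=ray('wrist',(245,66),.108,T);S=ray('wrist',(248,136),.108,T);E=ray('wrist',(252,228),.108,T)
G=(S+E)/2;d=G-A;print(A,G,np.linalg.norm(d),np.linalg.norm(S-E),np.degrees(np.arctan2(d[1],d[0])))
print('ring',ray('wrist',(362,155),.0,T), ray('wrist',(362,125),.03,T))
p1=ray('wrist',(253,10),.058,T);p2=ray('wrist',(268,125),.058,T);v=p2-p1;print('pipe',np.degrees(np.arctan2(v[1],v[0])))
# waypoints for block centre in tool frame (mm), no yaw
Rt=R.from_rotvec(s['eef_rot']).as_matrix(); A2=(A[:2]+[.6155,.1365])/2; print(A2)
for a in [-155,-161,-168,-176,-184,-192,-200,-208,-216,-224,-232,-238,-242,-245,-248]:
    t=np.radians(a);u=np.array([np.cos(t),np.sin(t)]);n=np.array([-u[1],u[0]])
    h=11*abs(n@Rt[:2,0])+14.5*abs(n@Rt[:2,1])
    p=A2+.095*u+n*(12+h)/1000
    print(a,p.round(3),(1000*Rt[:2,:2].T@(p-s['eef_pos'][:2])).round(0))
E
```

```text
[0.61499968 0.13640068 0.108     ] [0.52282611 0.1043015  0.108     ] 0.09760289742880937 0.08408373643676456 -160.79947645875816
ring [5.69009701e-01 5.52231009e-04 0.00000000e+00] [0.60255232 0.01888364 0.03      ]
pipe -154.46624824880382
[0.61524984 0.13645034]
-155 [0.541 0.072] [  9. -23.]
-161 [0.534 0.08 ] [  6. -33.]
-168 [0.528 0.089] [  4. -44.]
-176 [0.523 0.101] [  3. -57.]
-184 [0.518 0.113] [  3. -70.]
-192 [0.516 0.127] [  5. -83.]
-200 [0.516 0.141] [ 10. -96.]
-208 [0.517 0.155] [  16. -109.]
-216 [0.521 0.169] [  25. -121.]
-224 [0.527 0.182] [  35. -131.]
-232 [0.536 0.195] [  47. -140.]
-238 [0.543 0.203] [  57. -146.]
-242 [0.549 0.209] [  64. -149.]
-245 [0.553 0.212] [  70. -151.]
-248 [0.558 0.216] [  76. -152.]
```

```bash
python3 -m pendant '[{"tx":0,"ty":0,"tz":6,"yaw":0},{"tx":0,"ty":0,"tz":20,"yaw":0},{"tx":1,"ty":0,"tz":40,"yaw":0},{"tx":2,"ty":0,"tz":60,"yaw":0},{"tx":3,"ty":0,"tz":80,"yaw":0},{"tx":4,"ty":0,"tz":100,"yaw":0},{"tx":5,"ty":0,"tz":120,"yaw":0},{"tx":6,"ty":0,"tz":136,"yaw":0},{"tx":6,"ty":0,"tz":143,"yaw":0},{"tx":6,"ty":0,"tz":146,"yaw":0},{"tx":6,"ty":0,"tz":146,"yaw":0}]'
python3 -m pendant '[{"tx":0,"ty":-6,"tz":0,"yaw":0},{"tx":0,"ty":-14,"tz":0,"yaw":0},{"tx":0,"ty":-22,"tz":0,"yaw":0},{"tx":0,"ty":-28,"tz":0,"yaw":0},{"tx":0,"ty":-33,"tz":0,"yaw":0},{"tx":-1,"ty":-38,"tz":0,"yaw":0},{"tx":-2,"ty":-44,"tz":0,"yaw":0},{"tx":-2,"ty":-50,"tz":0,"yaw":0},{"tx":-3,"ty":-57,"tz":0,"yaw":0},{"tx":-3,"ty":-63,"tz":0,"yaw":0},{"tx":-3,"ty":-70,"tz":0,"yaw":0}]'
```

```text
time: 3.7
eef_pos: [0.5456, 0.0489, 0.1577]
eef_rot: [-3.093, -0.552, 0.001]
ft_force: [0.2, 0.0, 0.0]
opening: 0.0002
grip_force: 0.0
time: 4.8
eef_pos: [0.5186, 0.1141, 0.158]
eef_rot: [3.092, 0.553, 0.0]
ft_force: [2.4, -2.1, -0.9]
opening: 0.0004
grip_force: 1.2
```

```bash
python3 -m pendant '[{"tx":1,"ty":-7,"tz":0,"yaw":0},{"tx":2,"ty":-13,"tz":0,"yaw":0},{"tx":4,"ty":-20,"tz":0,"yaw":0},{"tx":7,"ty":-26,"tz":0,"yaw":0},{"tx":10,"ty":-33,"tz":0,"yaw":0},{"tx":13,"ty":-39,"tz":0,"yaw":0},{"tx":17,"ty":-45,"tz":0,"yaw":0},{"tx":22,"ty":-51,"tz":0,"yaw":0},{"tx":27,"ty":-56,"tz":0,"yaw":0},{"tx":32,"ty":-61,"tz":0,"yaw":0},{"tx":38,"ty":-66,"tz":0,"yaw":0},{"tx":44,"ty":-70,"tz":0,"yaw":0}]'
python3 -m pendant '[{"tx":4,"ty":-3,"tz":0,"yaw":0},{"tx":8,"ty":-5,"tz":0,"yaw":0},{"tx":11,"ty":-7,"tz":0,"yaw":0},{"tx":14,"ty":-8,"tz":0,"yaw":0},{"tx":16,"ty":-9,"tz":0,"yaw":0}]'
```

```text
time: 6.0
eef_pos: [0.5358, 0.1952, 0.1577]
eef_rot: [-3.093, -0.553, 0.001]
ft_force: [-0.8, -3.6, -0.1]
opening: 0.0
grip_force: 1.2
time: 6.5
eef_pos: [0.5476, 0.2088, 0.1578]
eef_rot: [-3.092, -0.553, 0.001]
ft_force: [-1.5, -2.7, -0.7]
opening: -0.0001
grip_force: 1.1
```

Run:
```python
from h import *
im=shot('top','t2.png')[110:250,160:360]
w=shot('wrist','w3.png')
a=cv2.resize(im,(560,392)); cv2.imwrite('pics/t2c.png',cv2.convertScaleAbs(a[:,:,::-1],alpha=1.5))
```

```text
(no output)
```

View pics/w3.png

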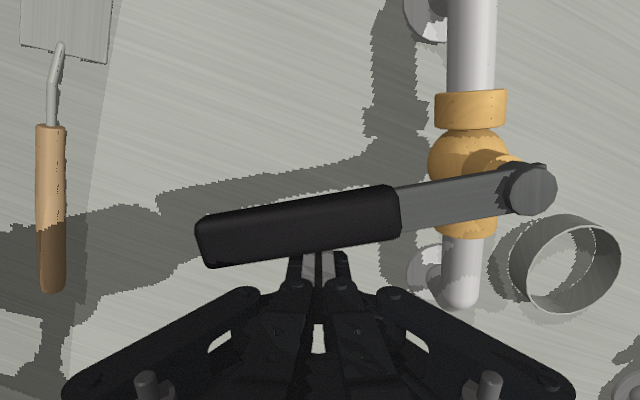

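The lever is about 10° short of crosswise: the sleeve slopes from (205,240) to (535,190) while the pipe runs vertically. I'll push on in small steps and watch the force.

```bash
python3 -m pendant '[{"tx":2,"ty":-1,"tz":0,"yaw":0},{"tx":4,"ty":-1,"tz":0,"yaw":0},{"tx":6,"ty":-2,"tz":0,"yaw":0},{"tx":8,"ty":-2,"tz":0,"yaw":0}]'
python3 -m pendant '[{"tx":1,"ty":0,"tz":0,"yaw":0},{"tx":2,"ty":0,"tz":0,"yaw":0},{"tx":3,"ty":0,"tz":0,"yaw":0}]'
python3 -m pendant '[{"tx":1,"ty":0,"tz":0,"yaw":0},{"tx":2,"ty":0,"tz":0,"yaw":0},{"tx":2,"ty":0,"tz":0,"yaw":0}]'
```

```text
time: 7.0
eef_pos: [0.5543, 0.2136, 0.1578]
eef_rot: [-3.092, -0.553, 0.001]
ft_force: [-3.0, 0.2, -0.4]
opening: 0.0003
grip_force: 1.2
time: 7.3
eef_pos: [0.5558, 0.2144, 0.1577]
eef_rot: [-3.092, -0.554, 0.007]
ft_force: [-10.3, -1.5, 5.9]
opening: -0.0002
grip_force: 5.3
time: 7.6
eef_pos: [0.5563, 0.2146, 0.1577]
eef_rot: [3.092, 0.554, -0.015]
ft_force: [-15.1, -4.1, 10.7]
opening: 0.0003
grip_force: 8.1
```

The force has risen to about 18 N with the tool stalled, at the predicted stop position. I'll back off, lift and check.

```bash
python3 -m pendant '[{"tx":-5,"ty":0,"tz":0,"yaw":0},{"tx":-15,"ty":0,"tz":0,"yaw":0},{"tx":-30,"ty":0,"tz":0,"yaw":0},{"tx":-45,"ty":0,"tz":0,"yaw":0},{"tx":-52,"ty":0,"tz":-5,"yaw":0},{"tx":-55,"ty":0,"tz":-20,"yaw":0},{"tx":-55,"ty":0,"tz":-45,"yaw":0},{"tx":-55,"ty":0,"tz":-70,"yaw":0},{"tx":-55,"ty":0,"tz":-90,"yaw":0},{"tx":-55,"ty":0,"tz":-98,"yaw":0},{"tx":-55,"ty":0,"tz":-100,"yaw":0},{"tx":-55,"ty":0,"tz":-100,"yaw":0}]'
python3 - <<'E'
from h import *
shot('wrist','w4.png')
E
```

```text
time: 8.8
eef_pos: [0.5075, 0.196, 0.2578]
eef_rot: [-3.093, -0.553, -0.0]
ft_force: [-0.0, 0.2, -0.2]
opening: 0.0001
grip_force: 0.0
```

View pics/w4.png

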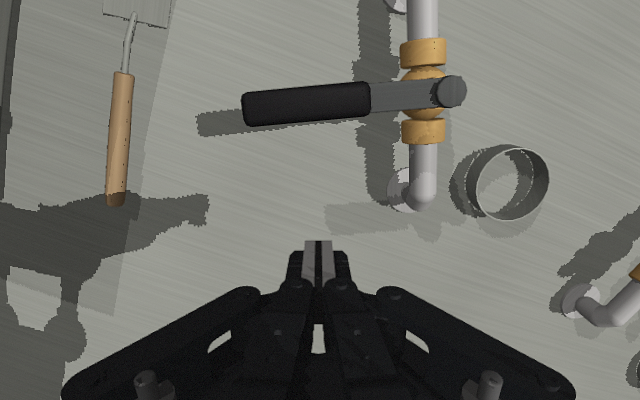

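The lever now stands crosswise: hub (451,91), sleeve middle (307,104), pipe vertical at column 423. The fingers are clear of it. I'll check the angle in world coordinates before handing in.

Run:
```python
from h import *
T=wT(monitor.read_state())
f=lambda p,q,z:(lambda v:np.degrees(np.arctan2(v[1],v[0])))(ray('wrist',q,z,T)-ray('wrist',p,z,T))
a=f((451,91),(307,104),.108);b=f((423,15),(423,165),.058);print(a,b,(b-a)%360)
```

```text
115.62806357987901 -154.69744783981804 89.67448858030298
```

```bash
python3 -c "
from h import *
print(finish_job())"
```

```text
the job is handed in; nothing more can be done
None
```

The burner cock is closed: the lever was pushed to its stop and measured about 90° to its pipe. I let go and backed the arm clear, never touched the pilot cock, and handed the job in at about 9 s on the robot's clock.

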